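Clamp a tube rack in its holding station with the cam-lock stop

ROBOT

A 6-joint arm with a two-finger parallel gripper is mounted at the origin on the work surface. World frame = base frame: x ahead of the robot, y to its left, z up, the work surface at z = 0. Lengths are in m, angles in rad, forces in N, time in s.
With the tool pointing down it reaches from about 0.275 to 0.875 m from the base axis. Payload 12.5 kg.
Tool frame: the origin (TCP) lies at the very end of the fingers, on their centre line; the grasp point (between the pads) lies 19 mm behind it; z points along the fingers, y is the direction in which the jaws open and shut (so a half turn about z gives the same grasp; the last joint's range is limited). The gripper opens to 85 mm and grips with 20 to 120 N. Pads are 22 mm wide; open, the fingers measure 114 mm over their backs; the gripper's body (76 mm by 85 mm) begins 54 mm behind the grasp point. The pads swing forward as they close: fully open they stand 13 mm farther back than shut.
Start: joints at [-0.085, 0.351, 1.652, -0, 1.139, -0.085], TCP at [0.55, 0, 0.231] pointing down, gripper open.
Joint ranges: [-2.75, 2.75], [-0.79, 2.1], [0.01, 2.65], [-1.57, 4.71], [0.07, 3.14], [-2.87, 2.87]. Speed limits (rad/s): [2.22, 2.22, 2.79, 3.14, 3.14, 3.14].

INTERFACE

Orientations are given as a unit quaternion [x, y, z, w].
In Python, from bench import * gives the robot as it stands.
- The arm moves only by the tool servo_tool, never from a script. Its argument "motion" is one flat list of numbers, 7 for each row, row after row: the shift along the tool's x, y, z in m, then the turn, a rotation vector about the tool's x, y, z in rad, then the opening, from -1 (shut) to 1 (fully open), so that 0 is half open. A call has 1 to 20 rows; each row shifts and turns the commanded pose from where the row before left it, along the tool's axes as they then stand; what a row does not reach is not made up. A row lasts 1/10 s, in which the tool goes at most 50 mm and 8.59 degrees, less where a joint would pass 70% of its speed; a pose out of reach is approached as far as the arm can. A call is refused whole if a number of a shift passes 0.05 or a number of a turn 0.15, either way. A call with a gripper value outside its range is refused whole. The fingers move at their own pace and stop on an object; "newtons" is the grip in N (left out, the last holds). Time passes only in rows, so rows that do not move let the fingers close. It gives the time, the measured TCP pose, the force and the opening at its end, in the units of the state.
- sense(): the state, without advancing time (a new reading comes with each control period).
- capture(name): name is "scene" or "side" or "wrist"; returns a dict with "img" (400x640x3 uint8, red, green, blue), "z_map" (400x640 float32, m along the optical axis (not along the pixel's ray), 0 where there is no reading), "fx", "fy", "cx", "cy" (pixels), "R" (3x3) and "t" (3): a world point X has camera coordinates R X + t. Camera axes: x right, y down, z forward; pixel columns grow to the right and rows downward; lengths in m; the calibration is good to about 2 mm. A picture is of the moment at which its call begins.
- job_done(): hands the job in, once; it reports no verdict.
The state is a dict: "time_s": time; "joints": joint angles; "dq": joint speeds; "joint_efforts": joint torques, N m; "tool_pos": TCP position; "orientation": TCP orientation; "wrist_force": force on the tool from outside, world axes, zero at the start; "torque": the same for the moment, N m; "opening": finger opening in m.
Only numpy, scipy, OpenCV 4.12 (cv2) and the standard library are available. Lean on these libraries where they do the work, as an engineer would, in place of code of your own. Each camera call takes 0.05 s, during which the arm holds its last target.

TASK

Get the blue tube rack held in the holding station. First take the amber bottle out of the lane and stand it upright in the yellow tray; then, with its lever still up, slide the stop along the rail so that it pushes the rack fully home against the white end fence and stays snug against it; last, flip the orange cam lever fully down to clamp the stop. Keep the rack and the bottle upright and leave the tip box, beaker and jar where they stand.

Things in the scene. Friction and masses are not known exactly. Their poses are not given: they have to be found in the camera images.
- station: Fixed aluminium plate 170 (x) x 470 (y) x 12 mm, its top 12 mm above the table. Origin: centre of its underside. x points across, away from the robot (turned up to 0.25 rad); y along the lane to the end where the stop starts. Lane: x -38 to 38 mm. Steel rail: x 38 to 72 mm, top at z 37 mm. Near lip: x -48 to -38 mm, top at z 22 mm.
- fence_face (a point): Point on the inner face of the white end fence that closes the lane at its -y end: lane's middle line, station y = -220 mm, 30 mm above the table. The fence is 15 mm thick, its top at z = 42 mm.
- stop (a joint): Travel of the sliding stop along the rail to the fence (along station -y), m: 0 at the far end, greatest 0.32, starts at 0 to 0.03. Its face lies at station y = 0.155 - value. Rubs with about 2.5 N and stays where left; with the lever down the cam grips the rail and it holds against 40 N or more. Mass 0.45 kg.
- stop_face (a point): Middle of the stop's flat face towards the fence (looks to station -y), on the lane's middle line, 30 mm above the table. It is the face of a white paddle across the lane, station x -33 to 36 mm, z 14 to 47 mm, 18 mm thick behind the face.
- stop_back (a point): Point on the flat rear of the stop's grey carriage (looks to station +y), over the rail's middle (station x = 55 mm), 75 mm behind the face, 55 mm above the table, a good place to push above the rail. Rear: x 34 to 82 mm, z 14 to 72 mm. Within 40 mm of the face the carriage has two cheeks, 64 mm high, beside the lever.
- lever (a joint): Angle of the orange-gripped cam lever on the stop, rad: 0 upright (open), grows as it folds over the lane towards station -x, 1.571 flat (clamped), ends at 1.6. Starts at 0 to 0.4. From about 0.6 the cam rubs on the rail and it turns stiffly, needing up to 10 to 15 N at the grip; past 1.5 it is over centre. Stays where left.
- lever_hinge (a point): Point on the lever's hinge axis (which runs along station y): 51.5 mm above the table, over the rail's middle (station x = 55 mm), 20 mm behind the stop's face.
- lever_tip (a point): Middle of the lever's free end, 88 mm from the hinge. A bar 13 mm wide (y), 10 mm thick, its last 40 mm or so an orange grip 20 mm wide, 13 mm thick. Its middle line is offset 6 mm from the hinge to the side away from the lane (upwards when flat: its top is then 64 mm above the table).
- rack: Loose blue tube rack with ten capped tubes fixed in it: 70 (x) x 110 (y) x 45 mm, caps to 50 mm, 0.22 kg. Origin: centre of its underside; its y is along the lane. It stands in the lane with about 3 mm play on each side. Home when its end touches the fence (origin at station y = -165 mm).
- bottle: Loose amber bottle with a paper band and white cap, standing in the lane, either between stop and rack or between rack and fence. Body 42 mm diameter, 73 mm high; cap 39 mm diameter to 95 mm. Origin: centre of its underside. 0.12 kg.
- tray: Fixed yellow shallow tray on the table off one end of the station, 100 x 100 mm outside, walls 4 mm thick and 20 mm high, floor 4 mm thick. Origin: centre of its underside.
- tip_box: Bystander: loose tip box with grey base and green lid, 122 (x) x 87 (y) x 60 mm, on the table off the other end of the station. Origin: centre of its underside.
- beaker: Bystander: loose glass beaker, 60 mm diameter, 80 mm high, beyond the rail. Origin: centre of its underside.
- jar: Bystander: loose white jar with blue lid, 54 mm diameter, 64 mm high, beyond the rail. Origin: centre of its underside.

How it is judged:
On the way, in this order (a step that is already met when the one before it is completed fails the run):
1. the bottle stands upright in the yellow tray (x of bottle in the frame of tray between -0.034 and 0.034 m and y of bottle in the frame of tray between -0.034 and 0.034 m and z of bottle in the frame of tray between 0 and 0.01 m and angle between bottle's own z axis and vertical below 0.12 rad and linear speed of bottle below 0.03 m/s), for 0.2 s.
2. the rack is home against the fence and the stop snug against it, the lever still up (y of rack in the frame of station below -0.162 m and z of rack in the frame of station below 0.018 m and angle between rack's own z axis and vertical below 0.06 rad and y of stop_face in the frame of rack below 0.058 m and value of joint lever below 0.9 rad), for 0.2 s.
3. the lever is flipped fully down with rack and stop still in place (y of rack in the frame of station below -0.162 m and z of rack in the frame of station below 0.018 m and angle between rack's own z axis and vertical below 0.06 rad and y of stop_face in the frame of rack below 0.058 m and value of joint lever above 1.42 rad), for 0.2 s.
At the end, for the whole second after the job is handed in: The bottle stands upright (within 0.12 rad) and at rest on the tray's floor, its middle within 34 mm of the tray's middle both ways; the rack stands flat with its end within 3 mm of the end fence; the stop's face is within 3 mm of the rack; the lever is down at 1.42 rad or more (all of step 3 and x of bottle in the frame of tray between -0.034 and 0.034 m and y of bottle in the frame of tray between -0.034 and 0.034 m and z of bottle in the frame of tray between 0 and 0.01 m and angle between bottle's own z axis and vertical below 0.12 rad and linear speed of bottle below 0.02 m/s and linear speed of rack below 0.01 m/s); the robot touches nothing.
It fails at once if the tip box is moved by more than 20 mm (distance of tip_box from where it was at the start of the episode above 0.02 m).
It fails at once if the beaker is moved by more than 20 mm (distance of beaker from where it was at the start of the episode above 0.02 m).
It fails at once if the jar is moved by more than 20 mm (distance of jar from where it was at the start of the episode above 0.02 m).
It fails at once if the rack is tipped (angle between rack's own z axis and vertical above 0.35 rad).
It fails at once if the bottle is tipped over (angle between bottle's own z axis and vertical above 0.7 rad).
It also fails if it takes over 72 s, if anything falls off the work surface, if the arm or the gripper's body presses on something with over 40 N, if the wrist force passes 120 N, or if a joint passes its speed limit or range.

## Working session

There is one attempt and no reset: what is moved stays moved. The work goes in short steps, Python scripts to look and compute and a tool call to move; the robot and the scene stay as the last step left them, time stands still between calls to the robot, and variables do not carry over. Pictures are saved under pics/ and viewed, and the job is handed in when it is done.

Besides the shell and the picture viewer there is one more tool, called after "Emit:" as name(argument=value, ...) on one line, values as JSON. servo_tool: Moves the arm, as the interface text tells. Its arguments: {"type":"object","properties":{"motion":{"type":"array","items":{"type":"number"}},"newtons":{"type":"number"}},"required":["motion"]}

```bash
mkdir -p pics; ls; python3 - <<'E'
from bench import *
import cv2
s=sense();print({k:s[k] for k in('time_s','tool_pos','orientation','opening')})
for n in('scene','side','wrist'):
    c=capture(n);cv2.imwrite(f'pics/{n}0.png',c['img'][:,:,::-1]);
    import numpy as np; np.savez(f'{n}0.npz',**c)
    print(n,c['fx'],c['cx'],c['cy'],c['R'].round(3).tolist(),c['t'].round(3), -c['R'].T@c['t'])
E
```

```text
pics
{'time_s': 0.0, 'tool_pos': array([5.49655497e-01, 6.92402263e-05, 2.30740494e-01]), 'orientation': array([ 7.07102163e-01,  7.07111142e-01, -3.78277701e-04, -4.70542308e-04]), 'opening': 0.08554821068362052}
scene 466.27861095215906 315.4287347676641 203.64250316357288 [[0.64, 0.768, 0.014], [0.511, -0.413, -0.754], [-0.574, 0.49, -0.656]] [-0.392 -0.22   1.396] [ 1.16380825 -0.47368208  0.7555185 ]
side 414.714218977814 328.66057681635823 198.9344743475244 [[0.706, -0.708, -0.011], [-0.363, -0.349, -0.864], [0.608, 0.614, -0.503]] [-0.412  0.308  0.704] [-0.02559074 -0.61640003  0.61609575]
wrist 280.1501383249596 320.94890330922397 205.56635516022084 [[1.0, 0.001, -0.003], [0.002, -0.963, 0.27], [-0.002, -0.27, -0.963]] [-0.549 -0.036  0.38 ] [0.54962441 0.06865788 0.37381763]
```

View pics/scene0.png

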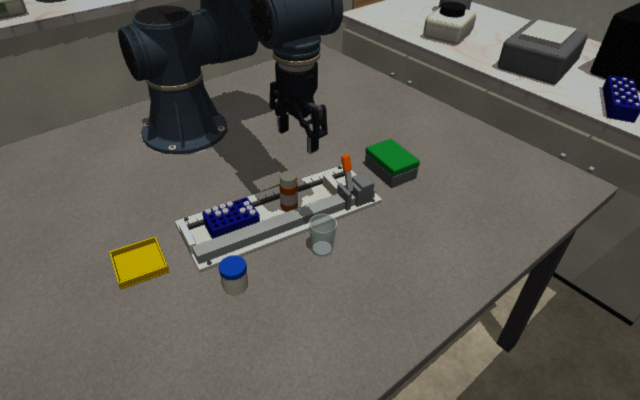

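View pics/side0.png

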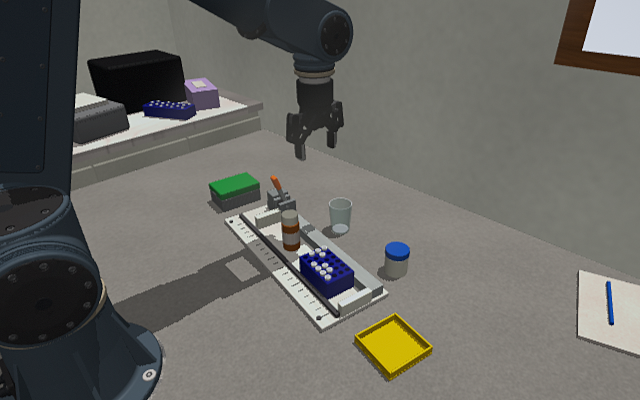

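View pics/wrist0.png

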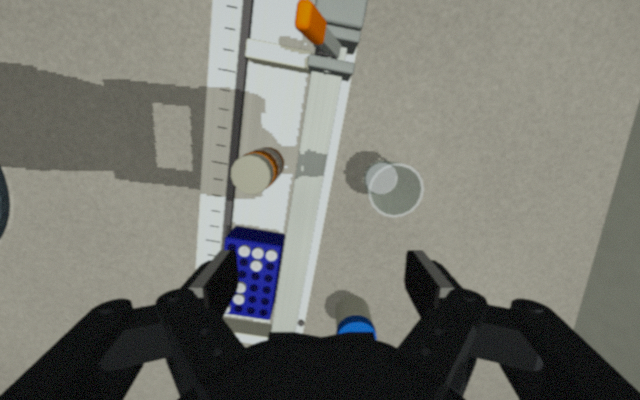

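The bottle stands in the lane between the stop and the rack: scene pixel (289,192), wrist (255,172). The tray is at scene (139,262), the orange grip at (346,163), the fence at (185,237). Next I'll measure positions from colour masks and depth.

```bash
cat > h.py <<'E'
import numpy as np, cv2
def load(n): return dict(np.load(n))
def pts(c,m):
    v,u=np.nonzero(m&(c['z_map']>0)); z=c['z_map'][v,u]
    P=np.stack([(u-c['cx'])/c['fx']*z,(v-c['cy'])/c['fy']*z,z],1)
    return (P-c['t'])@c['R'], u, v
def hsv(c): return cv2.cvtColor(c['img'],cv2.COLOR_RGB2HSV)
def rng(h,lo,hi): return cv2.inRange(h,np.array(lo),np.array(hi))>0
def ray(c,u,v,z):
    d=np.array([(u-c['cx'])/c['fx'],(v-c['cy'])/c['fy'],1.])@c['R']; o=-c['R'].T@c['t']
    return o+d*(z-o[2])/d[2]
def proj(c,X):
    p=c['R']@np.asarray(X)+c['t'];return c['fx']*p[0]/p[2]+c['cx'],c['fy']*p[1]/p[2]+c['cy']
E
python3 - <<'E'
from h import *
np.set_printoptions(precision=4,suppress=True)
cols=dict(orange=([5,200,150],[14,255,255]),yellow=([22,150,80],[32,255,255]),blue=([115,150,40],[125,255,255]),green=([50,150,60],[70,255,255]),lid=([100,150,60],[114,255,255]),amber=([5,120,30],[14,255,149]))
for n in('scene','side','wrist'):
    c=load(n+'0.npz');h=hsv(c)
    for k,(lo,hi) in cols.items():
        m=rng(h,lo,hi); 
        P,u,v=pts(c,m)
        ok=(P[:,0]>.3)&(P[:,0]<.85)&(abs(P[:,1])<.5)&(P[:,2]>-.01)&(P[:,2]<.2)
        P,u,v=P[ok],u[ok],v[ok]
        if len(P)<10: print(n,k,len(P));continue
        print(n,k,len(P),'med',np.median(P,0),'p2',np.percentile(P,2,0),'p98',np.percentile(P,98,0),'px',u.mean(),v.mean())
        if k in('yellow','green'):
            for (a,b) in ((.012,.03),(.05,.07)):
              q=P[(P[:,2]>a)&(P[:,2]<b)]
              if len(q)>10: print('   rect',cv2.minAreaRect(q[:,:2].astype(np.float32)*1000))
E
```

```text
scene orange 81 med [0.5459 0.1471 0.1253] p2 [0.5364 0.1399 0.1086] p98 [0.5523 0.154  0.1396] px 346.82716049382714 161.59259259259258
scene yellow 1996 med [ 0.417  -0.3292  0.0052] p2 [ 0.3672 -0.3802  0.0015] p98 [ 0.4756 -0.278   0.0214] px 138.04058116232466 262.04058116232466
   rect ((420.7018127441406, -328.1638488769531), (99.46480560302734, 103.23296356201172), 78.70148468017578)
scene blue 930 med [ 0.4784 -0.1302  0.0563] p2 [ 0.431  -0.1757  0.0377] p98 [ 0.4991 -0.0749  0.0597] px 230.047311827957 219.14086021505378
scene green 903 med [0.5343 0.3243 0.0599] p2 [0.4722 0.2829 0.0558] p98 [0.5893 0.3695 0.0628] px 392.57142857142856 154.86267995570321
   rect ((528.1927490234375, 328.0114440917969), (88.42163848876953, 123.259765625), 81.22437286376953)
scene lid 520 med [ 0.6026 -0.2044  0.0639] p2 [ 0.5753 -0.2266  0.0529] p98 [ 0.623  -0.1792  0.0664] px 232.14038461538462 267.2846153846154
scene amber 283 med [0.4994 0.0178 0.074 ] p2 [0.4655 0.0035 0.0106] p98 [0.552  0.1578 0.1321] px 301.1943462897527 188.75618374558303
side orange 12 med [0.5327 0.1443 0.1374] 
[... 882 characters left out ...]
ed [0.4728 0.0126 0.0739] p2 [0.4592 0.0037 0.0152] p98 [0.5444 0.1463 0.1313] px 287.7593220338983 224.90169491525424
wrist orange 72 med [0.5457 0.1453 0.125 ] p2 [0.5304 0.1393 0.1086] p98 [0.5518 0.1546 0.1379] px 314.9166666666667 23.86111111111111
wrist yellow 0
wrist blue 2816 med [ 0.466  -0.1093  0.0572] p2 [ 0.4338 -0.1693  0.0266] p98 [ 0.4961 -0.0606  0.0589] px 255.6740056818182 272.08203125
wrist green 0
wrist lid 510 med [ 0.5927 -0.1805  0.0632] p2 [ 0.4516 -0.1907  0.0463] p98 [ 0.6175 -0.0652  0.0652] px 347.9921568627451 320.30980392156863
wrist amber 191 med [0.5385 0.1379 0.112 ] p2 [0.481  0.019  0.0686] p98 [0.5522 0.1568 0.1353] px 298.72774869109946 75.27225130890052
```

```bash
python3 - <<'E'
from h import *
np.set_printoptions(precision=4,suppress=True)
for n in('scene','side','wrist'):
    c=load(n+'0.npz');P,u,v=pts(c,np.ones((400,640),bool))
    hv=hsv(c)[v,u]
    ok=(P[:,0]>.38)&(P[:,0]<.7)&(P[:,1]>-.3)&(P[:,1]<.26); P=P[ok];hv=hv[ok]
    grey=hv[:,1]<60
    q=P[(P[:,2]>.100)&(P[:,2]<.112)&(P[:,1]<.08)&(P[:,1]>-.05)]
    if len(q)>5: print(n,'cap',len(q),cv2.minEnclosingCircle(q[:,:2].astype(np.float32)*1000),np.median(q[:,2]))
    # rail top
    q=P[(P[:,2]>.034)&(P[:,2]<.040)&(P[:,1]<.1)&grey]
    # exclude others: beaker etc by largest comp
    for yb in np.arange(-.22,.1,.04):
        s=q[(q[:,1]>yb)&(q[:,1]<yb+.005)]
        if len(s)>3: print(n,'rail slice',round(yb,3),len(s),s[:,0].min(),s[:,0].max(),np.median(s[:,0]))
    # plate
    q=P[(P[:,2]>.009)&(P[:,2]<.0155)]
    print(n,'plate',len(q),cv2.minAreaRect(q[:,:2].astype(np.float32)*1000))
    # blue top
    q=P[(P[:,2]>.054)&(P[:,2]<.060)&(hv[:,0]>=115)&(hv[:,0]<=125)&(hv[:,1]>150)]
    print(n,'rack',len(q),cv2.minAreaRect(q[:,:2].astype(np.float32)*1000))
E
```

```text
scene cap 165 ((481.7110595703125, 23.073389053344727), 21.21065902709961) 0.10661317645306122
scene rail slice -0.22 35 0.4731212588429153 0.6179190398832786 0.5016964392827514
scene rail slice -0.18 27 0.4849838490001944 0.520132945395574 0.5011966211077304
scene rail slice -0.14 29 0.48886450088698763 0.526875177844945 0.5119141070085657
scene rail slice -0.1 29 0.498380035173829 0.5344831451348486 0.5145202741663663
scene rail slice -0.06 28 0.5046523435196699 0.5407447509503822 0.5245491161785805
scene rail slice -0.02 36 0.5118885641825581 0.6483472252484025 0.5382321317101681
scene rail slice 0.02 29 0.5028219240033921 0.617992520448928 0.5439661896508227
scene rail slice 0.06 23 0.5274177221710217 0.5624545192726321 0.5412409106663291
scene plate 2871 ((517.1619873046875, -39.086944580078125), (547.9601440429688, 262.58831787109375), 81.06051635742188)
scene rack 691 ((460.2424621582031, -120.87248229980469), (108.26974487304688, 70.7415542602539), 81.22110748291016)
side cap 161 ((480.1047668457031, 24.254730224609375), 20.426828384399414) 0.10699390667836257
side rail slice
[... 1162 characters left out ...]
4905532394915846 0.5246075571359673 0.5069227402331844
wrist rail slice -0.1 88 0.49739131638433876 0.5317081396349351 0.5140194198836168
wrist rail slice -0.06 106 0.5039721072868886 0.5386693738873864 0.5213315481032117
wrist rail slice -0.02 138 0.511489081748072 0.6433505372346863 0.5326794421262272
wrist rail slice 0.02 143 0.5009791927910873 0.6445431876501395 0.5367306956365137
wrist rail slice 0.06 117 0.5255663447579675 0.559229523720953 0.5429201164470696
wrist plate 19862 ((517.1842041015625, -13.51904296875), (438.100341796875, 257.9681091308594), 80.9925537109375)
wrist rack 2308 ((457.3653564453125, -117.3731689453125), (107.5347900390625, 67.76567840576172), 80.50541687011719)
```

```bash
python3 - <<'E'
from h import *
np.set_printoptions(precision=4,suppress=True)
psi=.176; ey=np.array([np.sin(psi),np.cos(psi)]); ex=np.array([ey[1],-ey[0]])
for n in('scene','side','wrist'):
    c=load(n+'0.npz');P,u,v=pts(c,np.ones((400,640),bool)); hv=hsv(c)[v,u]
    S=np.stack([P[:,:2]@ex,P[:,:2]@ey,P[:,2]],1); S[:,0]-=.4683
    f=S[(abs(S[:,0])<.03)&(S[:,2]>.039)&(S[:,2]<.045)&(S[:,1]<-.02-.1)&(hv[:,1]<60)]
    f=f[(f[:,1]>-.3)]
    if len(f)>5: print(n,'fence top ey.P',len(f),np.percentile(f[:,1],[2,50,98]))
    p=S[(abs(S[:,0])<.028)&(S[:,2]>.0445)&(S[:,2]<.0495)&(S[:,1]>.12)&(S[:,1]<.3)&(hv[:,1]<80)]
    if len(p)>5: print(n,'paddle top',len(p),np.percentile(p[:,1],[2,50,98]))
    p=S[(S[:,0]>.036)&(S[:,0]<.08)&(S[:,2]>.06)&(S[:,2]<.075)&(S[:,1]>.12)&(S[:,1]<.35)&(hv[:,1]<80)]
    for z0 in (.060,.068):
        q=p[(p[:,2]>z0)&(p[:,2]<z0+.007)]
        if len(q)>5: print(n,'carriage z',z0,len(q),np.percentile(q[:,:2],[2,98],axis=0).tolist())
    o=S[(hv[:,0]>=4)&(hv[:,0]<=15)&(hv[:,1]>190)&(S[:,1]>.15)&(S[:,1]<.35)&(S[:,2]>.09)]
    print(n,'orange',len(o),o.mean(0),np.percentile(o,[2,98],axis=0).tolist())
    q=o[o[:,2]>.128]; print('  top',q.mean(0) if len(q) else 0)
    r=S[(hv[:,0]>=115)&(hv[:,0]<=125)&(hv[:,1]>150)&(S[:,2]>.054)&(S[:,2]<.06)&(abs(S[:,0])<.05)]
    print(n,'rack',np.percentile(r[:,:2],[1,99],axis=0).tolist())
    pl=S[(S[:,2]>.009)&(S[:,2]<.0145)&(S[:,0]>-.11)&(S[:,0]<.11)&(abs(S[:,0])>.075)&(abs(S[:,0])<.083)]
    if len(pl)>5: print(n,'plate y',np.percentile(pl[:,1],[1,99]), )
E
```

```text
scene fence top ey.P 130 [-0.1464 -0.1395 -0.1321]
scene paddle top 103 [0.2196 0.2281 0.2386]
scene carriage z 0.06 135 [[0.03984359109253878, 0.2200021065101155], [0.07865258618677703, 0.26093740720069175]]
scene carriage z 0.068 191 [[0.038418834592296926, 0.2360269433386077], [0.0795482985665522, 0.29325734311898494]]
scene orange 123 [0.0435 0.2382 0.1237] [[0.034511224179807495, 0.2305481714992848, 0.10573995315634452], [0.050377998763585556, 0.2473253455156622, 0.1396551430873532]]
  top [0.0397 0.2385 0.1345]
scene rack [[-0.02718584922978256, -0.09130925323923611], [0.047190844236494646, 1.386858467660244]]
scene plate y [-0.1441  1.2153]
side fence top ey.P 186 [-0.1474 -0.1412 -0.1327]
side paddle top 85 [0.2199 0.2273 0.2381]
side carriage z 0.06 121 [[0.03681075037316658, 0.219651714845271], [0.0792524568222969, 0.2621851539337125]]
side carriage z 0.068 91 [[0.03667442356920109, 0.2338248300924418], [0.07912492465165301, 0.29327911721436317]]
side orange 21 [0.0349 0.2344 0.1295] [[0.028423109258890043, 0.22974684532425418, 0.1047744275271315], [0.04506845822650653, 0.2
[... 161 characters left out ...]
2604]]
side plate y [-0.1456  0.3201]
wrist fence top ey.P 238 [-0.145  -0.136  -0.1313]
wrist paddle top 1017 [0.2204 0.229  0.2377]
wrist carriage z 0.06 1013 [[0.037495244186635655, 0.2204288774375128], [0.07929277176930398, 0.25949306572540815]]
wrist carriage z 0.068 1159 [[0.0385186663495288, 0.23584438451182263], [0.07919712003430296, 0.2802939771369001]]
wrist orange 520 [0.0417 0.2372 0.1247] [[0.02971473059977038, 0.23025933451625863, 0.10816189649142789], [0.04853831248857272, 0.24771839417455704, 0.13804324340069196]]
  top [0.038  0.2372 0.1338]
wrist rack [[-0.029511146198076856, -0.08763255757836984], [0.03560918271525269, 0.017284217141446005]]
wrist plate y [-0.1292  0.2728]
```

Emit:
servo_tool(motion=[0,0,0.01,0,0,0.088,1,0,0,0.01,0,0,0.088,1,0.0038,-0.024,0,0,0,0,1,0.0038,-0.024,0,0,0,0,1,0.0038,-0.024,0,0,0,0,1,0,0,0.015,0,0,0,1,0,0,0.015,0,0,0,1,0,0,0,0,0,0,1,0,0,0,0,0,0,1])

```text
time_s: 1.05
tool_pos: [0.4811, 0.0238, 0.1815]
orientation: [0.767, 0.642, -0.0, -0.0]
wrist_force: [-0.4, -0.4, -0.1]
opening: 0.0853
```

Emit:
servo_tool(motion=[0,0,0.025,0,0,0,1,0,0,0.025,0,0,0,1,0,0,0.025,0,0,0,1,0,0,0.025,0,0,0,1,0,0,0.02,0,0,0,1,0,0,0.012,0,0,0,1,0,0,0,0,0,0,1,0,0,0,0,0,0,1])

```text
time_s: 1.85
tool_pos: [0.4817, 0.0238, 0.0501]
orientation: [0.767, 0.642, 0.0, 0.0]
wrist_force: [0.4, 0.2, -0.3]
opening: 0.0854
```

```bash
python3 - <<'E'
from bench import *
import cv2
print(sense()['wrist_force'])
a=capture('scene')['img'][100:280,180:420];cv2.imwrite('pics/a1.png',cv2.resize(a[:,:,::-1],None,fx=3,fy=3))
E
```

```text
[ 0.40115843  0.2267859  -0.26358869]
```

View pics/a1.png

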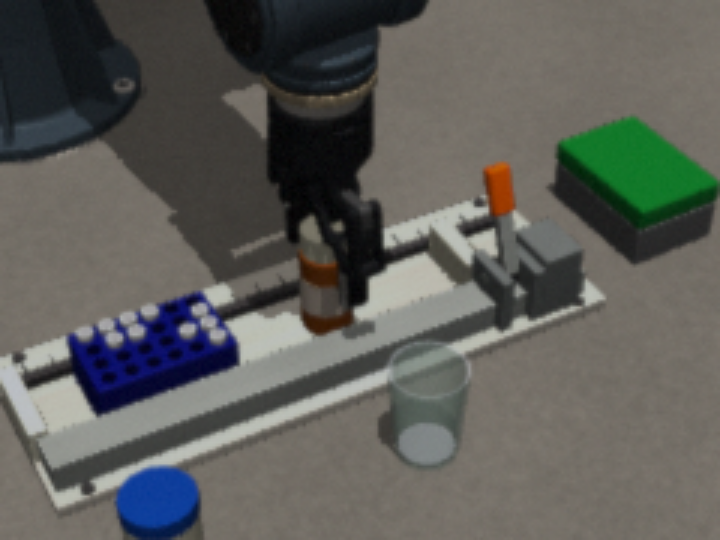

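The open fingers straddle the bottle (about 325,270 in the crop), clear of the rail. Closing now.

Emit:
servo_tool(motion=[0,0,0,0,0,0,-0.3,0,0,0,0,0,0,-0.5,0,0,0,0,0,0,-0.5,0,0,0,0,0,0,-0.5,0,0,0,0,0,0,-0.5,0,0,0,0,0,0,-0.5,0,0,0,0,0,0,-0.5,0,0,0,0,0,0,-0.5], newtons=30)

```text
time_s: 2.7
tool_pos: [0.4814, 0.0238, 0.0498]
orientation: [0.767, 0.642, 0.0, 0.0]
wrist_force: [-0.7, -0.0, 5.8]
opening: 0.0416
```

Emit:
servo_tool(motion=[0,0,-0.015,0,0,0,-0.5,0,0,-0.025,0,0,0,-0.5,0,0,-0.03,0,0,0,-0.5,0,0,-0.03,0,0,0,-0.5,-0.015,0,0,0,0,0,-0.5,-0.03,0,0,0,0,0,-0.5,-0.03,0,0,0,0,0,-0.5,-0.03,0,0,0,0,0,-0.5,-0.03,0,0,0,0,0,-0.5,-0.03,0,0,0,0,0,-0.5,-0.03,0,0,0,0,0,-0.5,-0.03,0,0,0,0,0,-0.5,-0.03,0,0,0,0,0,-0.5,-0.03,0,0,0,0,0,-0.5,-0.03,0,0,0,0,0,-0.5,-0.03,0,0,0,0,0,-0.5,-0.012,0,0,0,0,0,-0.5,0,0,0,0,0,0,-0.5,0,0,0,0,0,0,-0.5])

```text
time_s: 4.6
tool_pos: [0.4185, -0.3266, 0.149]
orientation: [0.767, 0.642, 0.0, -0.001]
wrist_force: [-0.7, -0.5, -1.1]
opening: 0.0415
```

```bash
python3 - <<'E'
from bench import *
import cv2
s=sense();print(s['opening'],s['tool_pos'])
a=capture('side')['img'][150:400,280:480];cv2.imwrite('pics/a2.png',cv2.resize(a[:,:,::-1],None,fx=2.4,fy=2.4))
E
```

```text
0.04151551762361101 [ 0.41850107 -0.32664713  0.14901675]
```

View pics/a2.png

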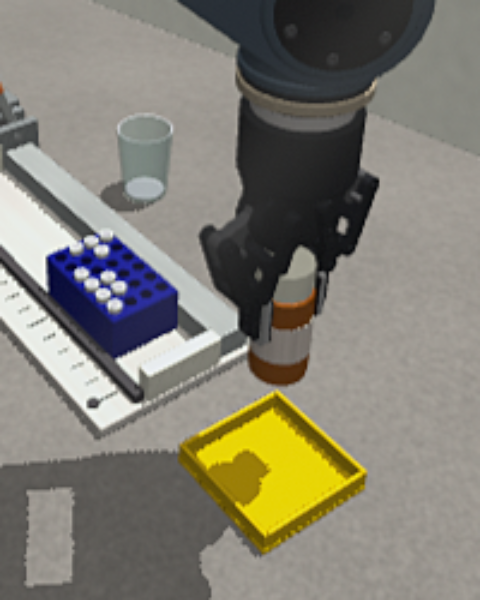

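The bottle is held upright above the tray (crop 285,330). Lowering it.

Emit:
servo_tool(motion=[0,0,0.02,0,0,0,-0.5,0,0,0.025,0,0,0,-0.5,0,0,0.025,0,0,0,-0.5,0,0,0.015,0,0,0,-0.5,0,0,0.01,0,0,0,-0.5,-0.001,0,0.005,0,0,0,-0.5,0,0,0.003,0,0,0,-0.5,0,0,0.002,0,0,0,-0.5,0,0,0,0,0,0,-0.5,0,0,0,0,0,0,-0.5])

```text
time_s: 5.65
tool_pos: [0.4186, -0.3288, 0.0447]
orientation: [0.767, 0.642, 0.0, 0.0]
wrist_force: [0.6, 0.0, -1.6]
opening: 0.0415
```

Emit:
servo_tool(motion=[0,0,0.001,0,0,0,-0.5,0,0,0.001,0,0,0,-0.5,0,0,0,0,0,0,-0.5,0,0,0,0,0,0,-0.5])

```text
time_s: 6.05
tool_pos: [0.4184, -0.3286, 0.0423]
orientation: [0.767, 0.642, 0.0, -0.0]
wrist_force: [-0.4, 0.3, -1.0]
opening: 0.0417
```

Emit:
servo_tool(motion=[0,0,0.0008,0,0,0,-0.5,0,0,0,0,0,0,-0.5,0,0,0,0,0,0,-0.5])

```text
time_s: 6.35
tool_pos: [0.4185, -0.3287, 0.0418]
orientation: [0.767, 0.642, 0.0, 0.0]
wrist_force: [-1.6, 0.8, 4.7]
opening: 0.0411
```

Contact. Releasing gently.

Emit:
servo_tool(motion=[0,0,0,0,0,0,0.1,0,0,0,0,0,0,0.3,0,0,0,0,0,0,0.6,0,0,0,0,0,0,1,0,0,0,0,0,0,1,0,0,0,0,0,0,1,0,0,0,0,0,0,1,0,0,-0.015,0,0,0,1,0,0,-0.025,0,0,0,1,0,0,-0.03,0,0,0,1,0,0,-0.04,0,0,0,1,0,0,-0.04,0,0,0,1,0,0,-0.02,0,0,0,1,0,0,0,0,0,0,1])

```text
time_s: 7.75
tool_pos: [0.4194, -0.3295, 0.2145]
orientation: [0.767, 0.642, 0.0, 0.003]
wrist_force: [-0.3, -0.3, 0.2]
opening: 0.0854
```

```bash
python3 - <<'E'
from bench import *
from h import *
for n in('scene','side'):
    c=capture(n);P,u,v=pts(c,np.ones((400,640),bool))
    q=P[(P[:,2]>.09)&(P[:,2]<.104)&(abs(P[:,0]-.419)<.05)&(abs(P[:,1]+.328)<.05)]
    print(n,len(q),cv2.minEnclosingCircle(q[:,:2].astype(np.float32)*1000) if len(q) else 0, np.percentile(q[:,2],[5,50,95]))
    if n=='side':
        a=c['img'][150:400,250:480];cv2.imwrite('pics/a3.png',cv2.resize(a[:,:,::-1],None,fx=2.4,fy=2.4))
E
```

```text
scene 269 ((419.7852783203125, -328.7931213378906), 20.901084899902344) [0.09153087 0.09850351 0.1009581 ]
side 367 ((416.39447021484375, -327.4132995605469), 20.091135025024414) [0.09235628 0.09871585 0.10036509]
```

View pics/a3.png

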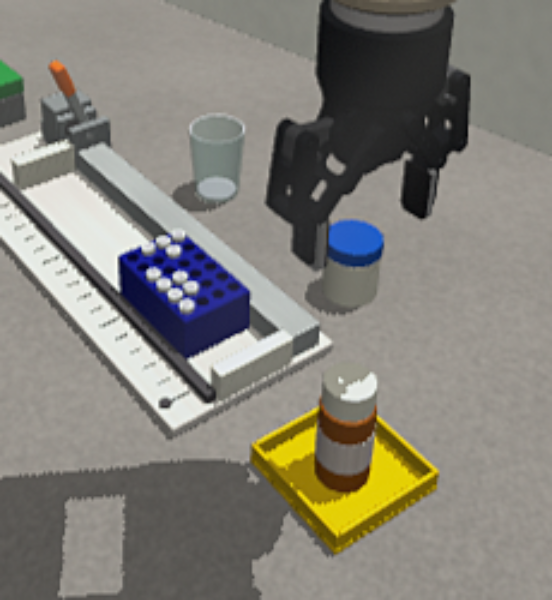

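The bottle stands upright, centred in the tray (cap circle at 418,-328 mm, top at 99.5 mm). Next I'll shut the fingers and go behind the carriage.

Emit:
servo_tool(motion=[0.02,0.0036,0,0,0,0,-1,0.04,0.0036,0,0,0,0,-1,0.04,0.0036,0,0,0,0,-1,0.04,0.0036,0,0,0,0,-1,0.04,0.0036,0,0,0,0,-1,0.04,0.0036,0,0,0,0,-1,0.04,0.0036,0,0,0,0,-1,0.04,0.0036,0,0,0,0,-1,0.04,0.0036,0,0,0,0,-1,0.04,0.0036,0,0,0,0,-1,0.04,0.0036,0,0,0,0,-1,0.04,0.0036,0,0,0,0,-1,0.04,0.0036,0,0,0,0,-1,0.04,0.0036,0,0,0,0,-1,0.025,0.001,0,0,0,0,-1,0,0,0,0,0,0,-1,0,0,0,0,0,0,-1])

```text
time_s: 9.55
tool_pos: [0.5672, 0.2184, 0.2098]
orientation: [0.766, 0.643, -0.001, -0.0]
wrist_force: [-0.4, -0.2, -0.1]
opening: 0.0001
```

```bash
cat >> h.py <<'E'
psi=.176; ey=np.array([np.sin(psi),np.cos(psi)]); ex=np.array([ey[1],-ey[0]])
def st(p): p=np.asarray(p); return np.array([p[:2]@ex-.4683,p[:2]@ey-.0885,p[2]])
E
python3 - <<'E'
from bench import *
from h import *
s=sense();print(st(s['tool_pos']),s['opening'],s['orientation'])
c=capture('wrist');cv2.imwrite('pics/w4.png',c['img'][:,:,::-1])
c=capture('scene');cv2.imwrite('pics/s4.png',cv2.resize(c['img'][100:280,220:460,::-1],None,fx=3,fy=3))
E
```

```text
[0.05190591 0.22588087 0.2097519 ] 0.00011153721961164853 [ 7.66243266e-01  6.42549012e-01 -1.34326198e-03 -4.69694964e-04]
```

View pics/w4.png

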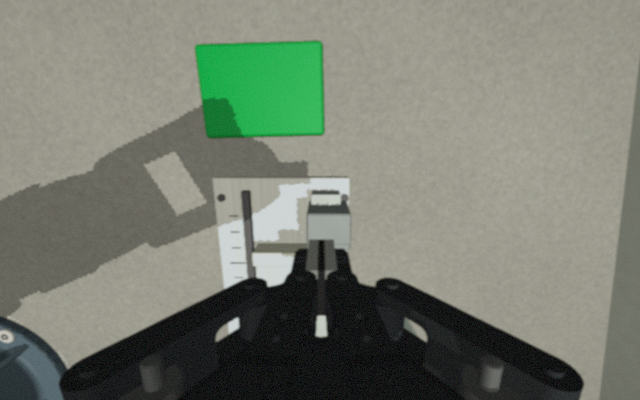

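View pics/s4.png

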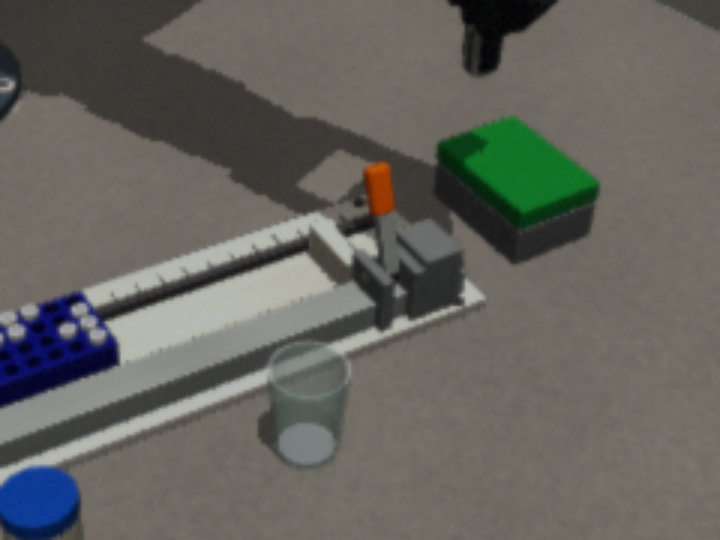

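The shut fingers are behind the carriage with the lever still up; the tip box (crop 520,180) is clear. Descending.

Emit:
servo_tool(motion=[0,0.002,0.02,0,0,0,-1,0,0.001,0.03,0,0,0,-1,0,0,0.03,0,0,0,-1,0,0,0.03,0,0,0,-1,0,0,0.025,0,0,0,-1,0,0,0.015,0,0,0,-1,0,0,0.005,0,0,0,-1,0,0,0,0,0,0,-1,0,0,0,0,0,0,-1])

```text
time_s: 10.55
tool_pos: [0.5716, 0.2181, 0.0577]
orientation: [0.767, 0.642, 0.001, 0.0]
wrist_force: [0.9, 0.4, 0.5]
opening: 0.0
```

```bash
python3 - <<'E'
from bench import *
from h import *
s=sense();print(st(s['tool_pos']),s['opening'],s['wrist_force'])
c=capture('scene');cv2.imwrite('pics/s5.png',cv2.resize(c['img'][100:280,220:460,::-1],None,fx=3,fy=3))
E
```

```text
[0.05627313 0.22635454 0.05769228] 3.7294208441316005e-05 [0.87992148 0.42283182 0.5074175 ]
```

View pics/s5.png

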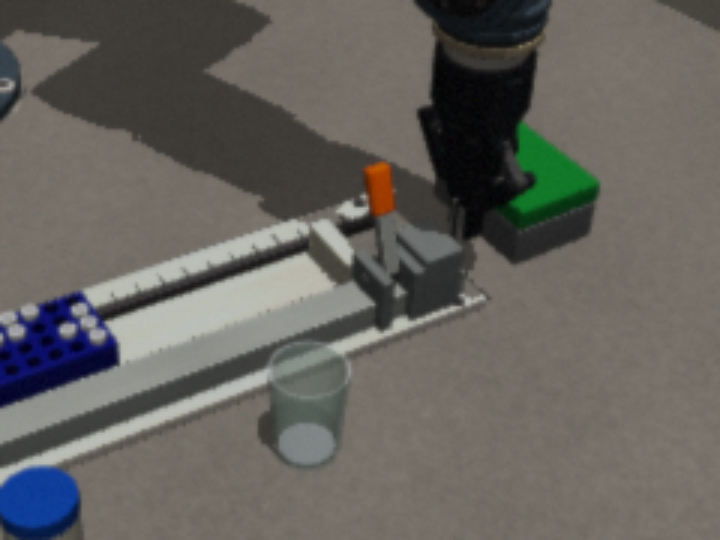

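Emit:
servo_tool(motion=[-0.002,-0.001,0.005,0,0,0,-1,-0.004,0,0,0,0,0,-1,-0.008,0,0,0,0,0,-1,-0.014,0,0,0,0,0,-1,-0.014,0,0,0,0,0,-1,-0.014,0,0,0,0,0,-1,-0.014,0,0,0,0,0,-1,-0.014,0,0,0,0,0,-1,-0.014,0,0,0,0,0,-1,-0.014,0,0,0,0,0,-1,-0.014,0,0,0,0,0,-1,-0.014,0,0,0,0,0,-1,-0.014,0,0,0,0,0,-1,-0.014,0,0,0,0,0,-1,-0.014,0,0,0,0,0,-1,-0.01,0,0,0,0,0,-1,-0.004,0,0,0,0,0,-1])

```text
time_s: 12.3
tool_pos: [0.5355, 0.0242, 0.0515]
orientation: [0.767, 0.642, -0.0, 0.0]
wrist_force: [-0.7, 2.5, 0.6]
opening: 0.0001
```

```bash
python3 - <<'E'
from bench import *
from h import *
s=sense();print(st(s['tool_pos']),s['opening'],s['wrist_force'])
c=capture('scene');cv2.imwrite('pics/s6.png',cv2.resize(c['img'][120:300,140:380,::-1],None,fx=3,fy=3))
E
```

```text
[0.0546492  0.02909352 0.05147269] 0.00012260438266400544 [-0.6510398   2.51566049  0.64221433]
```

View pics/s6.png

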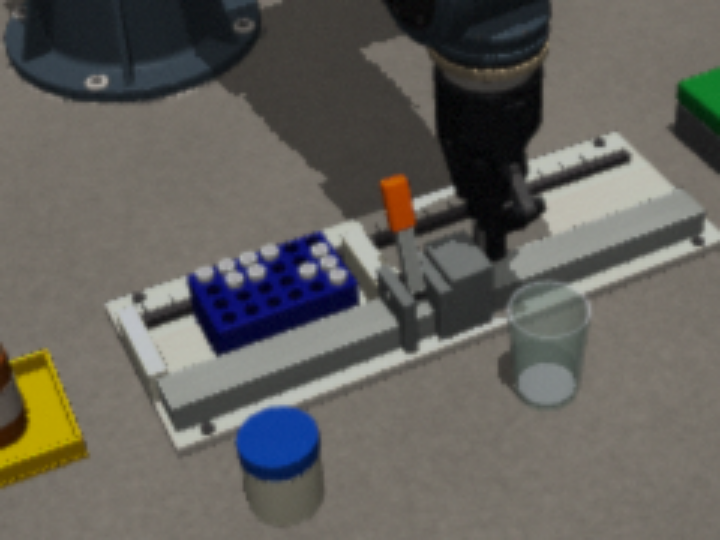

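The stop is nearly at the rack (crop 350,260) and the lever is up. Pushing on.

Emit:
servo_tool(motion=[-0.004,0,0,0,0,0,-1,-0.005,0,0,0,0,0,-1,-0.005,0,0,0,0,0,-1,-0.006,0,0,0,0,0,-1,-0.006,0,0,0,0,0,-1,-0.006,0,0,0,0,0,-1,-0.006,0,0,0,0,0,-1,-0.004,0,0,0,0,0,-1,-0.003,0,0,0,0,0,-1,0,0,0,0,0,0,-1])

```text
time_s: 13.35
tool_pos: [0.5274, -0.0195, 0.0515]
orientation: [0.767, 0.642, -0.0, -0.0]
wrist_force: [0.1, -0.5, 0.6]
opening: 0.0
```

Emit:
servo_tool(motion=[-0.002,0,0,0,0,0,-1,-0.002,0,0,0,0,0,-1,-0.002,0,0,0,0,0,-1,-0.001,0,0,0,0,0,-1])

```text
time_s: 13.75
tool_pos: [0.5263, -0.0259, 0.0515]
orientation: [0.767, 0.642, -0.0, -0.0]
wrist_force: [-0.4, 5.2, 0.1]
opening: -0.0003
```

Emit:
servo_tool(motion=[-0.001,0,0,0,0,0,-1,-0.001,0,0,0,0,0,-1,0,0,0,0,0,0,-1])

```text
time_s: 14.05
tool_pos: [0.5259, -0.0279, 0.0514]
orientation: [0.767, 0.642, -0.0, -0.0]
wrist_force: [-2.0, 3.3, 2.4]
opening: -0.0001
```

Emit:
servo_tool(motion=[-0.001,0,0,0,0,0,-1,0,0,0,0,0,0,-1])

```text
time_s: 14.25
tool_pos: [0.5257, -0.0288, 0.0515]
orientation: [0.767, 0.642, -0.0, -0.0]
wrist_force: [-1.7, 4.9, 2.4]
opening: 0.0001
```

```bash
cat > m.py <<'E'
from bench import *
from h import *
import sys
s=sense();print(st(s['tool_pos']),s['opening'],s['wrist_force'],s['time_s'])
for n in('scene','side'):
    c=capture(n);P,u,v=pts(c,np.ones((400,640),bool)); hv=hsv(c)[v,u]
    S=np.stack([P[:,:2]@ex-.4683,P[:,:2]@ey-.0885,P[:,2]],1)
    def rep(nm,m):
        q=S[m]
        if len(q)>5: print(n,nm,len(q),np.percentile(q[:,1],[2,50,98]).round(4))
    g=(hv[:,1]<80)&(abs(S[:,0])<.028)
    rep('fence',g&(S[:,2]>.039)&(S[:,2]<.045)&(S[:,1]<-.2)&(S[:,1]>-.25))
    rep('paddle',g&(S[:,2]>.044)&(S[:,2]<.0495)&(S[:,1]<-.08)&(S[:,1]>-.14))
    b=(hv[:,0]>=113)&(hv[:,0]<=127)&(hv[:,1]>150)&(abs(S[:,0])<.04)&(S[:,1]<.1)&(S[:,1]>-.24)
    rep('rack',b&(S[:,2]>.054)&(S[:,2]<.06))
    if n=='scene': cv2.imwrite(sys.argv[1],cv2.resize(c['img'][120:300,140:380,::-1],None,fx=3,fy=3))
E
python3 m.py pics/s7.png
```

```text
[ 0.05437097 -0.02481541  0.05145454] 0.00012841349047623633 [-1.67697494  4.93187287  2.36408702] 14.25
scene fence 130 [-0.2347 -0.2275 -0.2202]
scene paddle 89 [-0.1072 -0.1001 -0.0926]
scene rack 725 [-0.2189 -0.1716 -0.1169]
side fence 170 [-0.2358 -0.2293 -0.2207]
side paddle 58 [-0.1012 -0.0974 -0.0924]
side rack 673 [-0.2198 -0.1714 -0.1191]
```

View pics/s7.png

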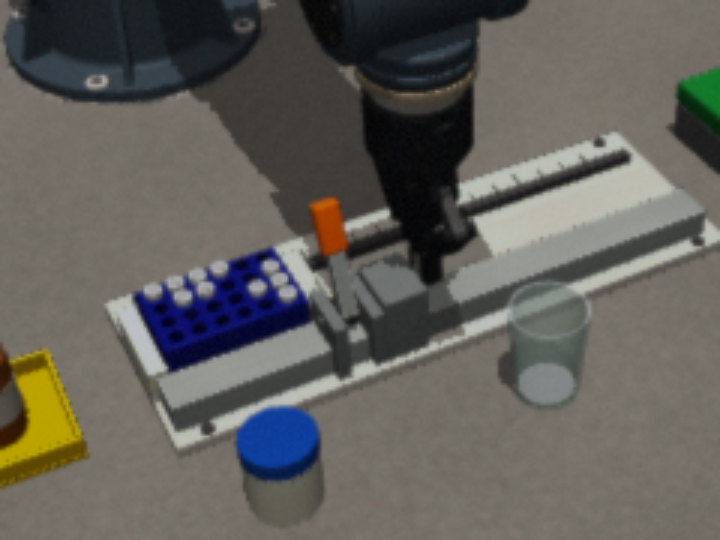

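Home within about 1–2 mm by camera, but the force is not yet rising. Small steps until it does.

Emit:
servo_tool(motion=[-0.001,0,0,0,0,0,-1,0,0,0,0,0,0,-1])

```text
time_s: 14.55
tool_pos: [0.5258, -0.0289, 0.0515]
orientation: [0.767, 0.642, 0.0, -0.001]
wrist_force: [-0.9, 13.0, 1.0]
opening: -0.0002
```

Emit:
servo_tool(motion=[-0.001,0,0,0,0,0,-1,0,0,0,0,0,0,-1])

```text
time_s: 14.75
tool_pos: [0.5258, -0.0289, 0.0515]
orientation: [0.767, 0.642, 0.001, -0.001]
wrist_force: [1.8, 21.9, 2.2]
opening: -0.0002
```

Force is 22 N with no more travel, so the stop is home. Backing off, lifting, and checking everything.

Emit:
servo_tool(motion=[0.004,0,0,0,0,0,-1,0.01,0,0,0,0,0,-1,0.02,0,-0.01,0,0,0,-1,0.02,0.01,-0.03,0,0,0,-1,0.02,0.01,-0.03,0,0,0,-1,0.02,0.01,-0.03,0,0,0,-1,0,0,-0.03,0,0,0,-1,0,0,-0.02,0,0,0,-1,0,0,0,0,0,0,-1,0,0,0,0,0,0,-1])

```text
time_s: 15.75
tool_pos: [0.5715, 0.0565, 0.2011]
orientation: [0.767, 0.642, -0.0, 0.0]
wrist_force: [-0.3, -0.2, -0.9]
opening: 0.0
```

```bash
python3 m.py pics/s8.png; python3 - <<'E'
from bench import *
from h import *
for n in('scene','side','wrist'):
    c=capture(n);P,u,v=pts(c,np.ones((400,640),bool)); hv=hsv(c)[v,u]
    S=np.stack([P[:,:2]@ex-.4683,P[:,:2]@ey-.0885,P[:,2]],1)
    o=S[(hv[:,0]>=4)&(hv[:,0]<=15)&(hv[:,1]>190)&(S[:,1]>-.13)&(S[:,1]<-.05)&(S[:,2]>.09)&(S[:,2]<.16)]
    if len(o)>5: print(n,len(o),o.mean(0).round(4),np.percentile(o,[2,98],axis=0).round(4).tolist())
E
```

```text
[0.08448277 0.06721591 0.20112848] 4.753167011986859e-05 [-0.32834075 -0.15423643 -0.86140554] 15.75
scene fence 126 [-0.2347 -0.2274 -0.2201]
scene paddle 88 [-0.1069 -0.0998 -0.0931]
scene rack 718 [-0.2186 -0.1725 -0.1167]
side fence 172 [-0.2361 -0.2294 -0.2206]
side paddle 57 [-0.1012 -0.0969 -0.0915]
side rack 664 [-0.22   -0.1725 -0.1193]
scene 153 [ 0.0435 -0.0917  0.1242] [[0.0328, -0.0999, 0.1061], [0.0518, -0.0827, 0.1399]]
side 102 [ 0.0342 -0.0966  0.1234] [[0.0265, -0.1012, 0.1035], [0.0446, -0.0871, 0.1391]]
```

View pics/s8.png

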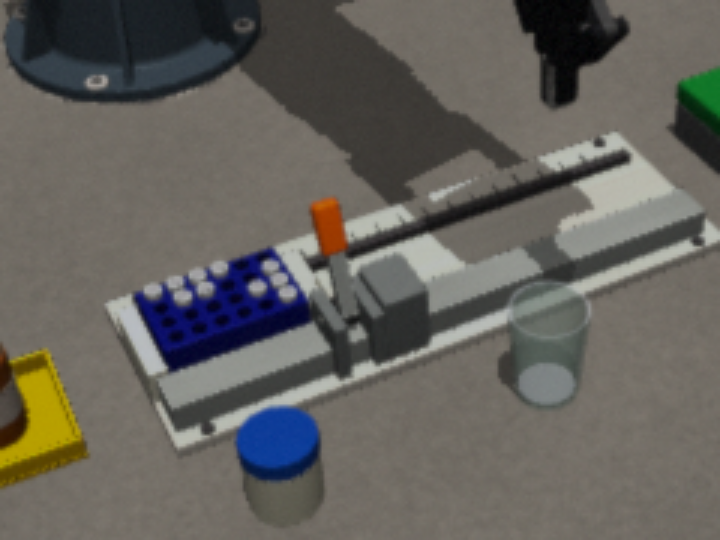

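The rack is against the fence and the paddle is snug on it; the grip is near station (40,-91,124) mm, lever about 0.28 rad. Next: move to the outboard side of the grip.

Emit:
servo_tool(motion=[-0.02,0.002,0,0,0,0,-1,-0.03,0.002,0,0,0,0,-1,-0.03,0.002,0,0,0,0,-1,-0.03,0,0,0,0,0,-1,-0.03,0,0,0,0,0,-1,-0.016,0,0,0,0,0,-1,0,0,0.025,0,0,0,-1,0,0,0.03,0,0,0,-1,0,0,0.02,0,0,0,-1,0,0,0.007,0,0,0,-1,0,0,0,0,0,0,-1])

```text
time_s: 17.1
tool_pos: [0.5499, -0.0978, 0.1188]
orientation: [0.766, 0.642, -0.0, -0.001]
wrist_force: [0.4, 0.5, 0.8]
opening: -0.0004
```

```bash
python3 m.py pics/s9.png|head -1; python3 - <<'E'
from bench import *
from h import *
c=capture('wrist');cv2.imwrite('pics/w9.png',c['img'][:,:,::-1])
c=capture('side');cv2.imwrite('pics/d9.png',cv2.resize(c['img'][180:340,230:430,::-1],None,fx=3,fy=3))
E
```

```text
[ 0.09026279 -0.08848131  0.11878135] -0.0003509321351570622 [0.42592168 0.47314329 0.84881669] 17.1
```

View pics/s9.png

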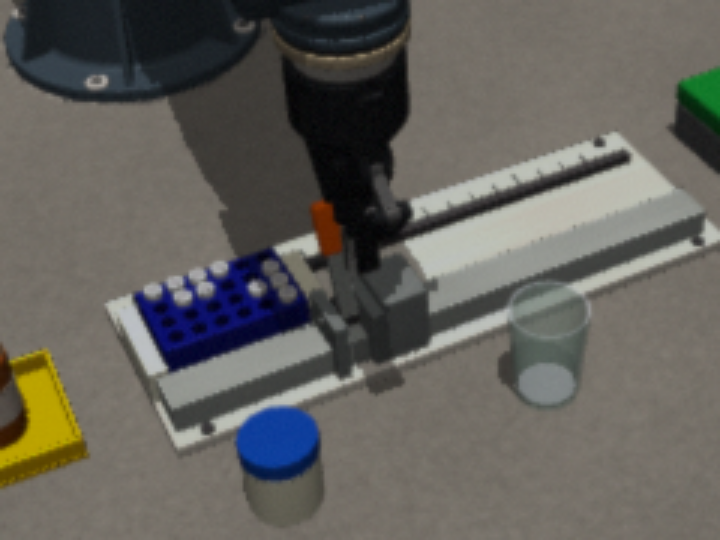

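View pics/d9.png

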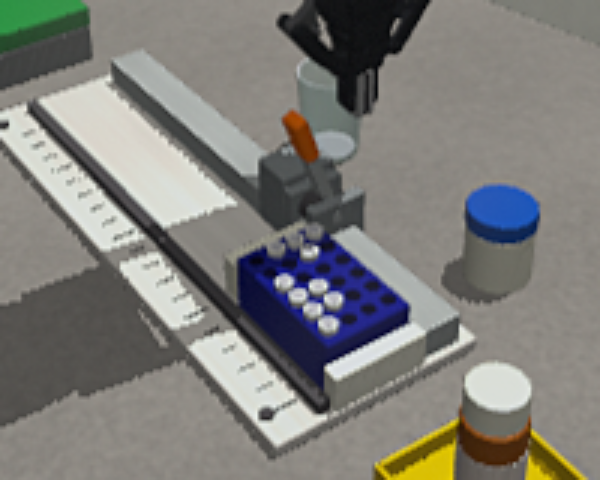

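Emit:
servo_tool(motion=[-0.002,-0.01,-0.001,0,0,0,-1,0,-0.01,-0.001,0,0,0,-1,0,-0.01,-0.001,0,0,0,-1,0,-0.0077,0.0017,0,0,0,-1,0,-0.0077,0.0017,0,0,0,-1,0,-0.0065,0.0029,0,0,0,-1,0,-0.0065,0.0029,0,0,0,-1])

```text
time_s: 18.0
tool_pos: [0.4919, -0.0898, 0.1131]
orientation: [0.767, 0.642, 0.0, 0.0]
wrist_force: [0.8, 0.0, 0.7]
opening: -0.0003
```

```bash
python3 m.py pics/s10.png; python3 - <<'E'
from bench import *
from h import *
c=capture('side');cv2.imwrite('pics/d10.png',cv2.resize(c['img'][180:340,230:430,::-1],None,fx=3,fy=3))
E
```

```text
[ 0.03175947 -0.09077382  0.11312105] -0.00027321398519819604 [0.80745965 0.00280413 0.74698046] 18.0
scene fence 131 [-0.2347 -0.2272 -0.2199]
scene paddle 86 [-0.1071 -0.1001 -0.0928]
scene rack 728 [-0.2191 -0.1722 -0.1163]
side fence 170 [-0.2364 -0.2295 -0.2205]
side paddle 60 [-0.102  -0.0971 -0.0925]
side rack 667 [-0.2201 -0.1728 -0.119 ]
```

View pics/d10.png

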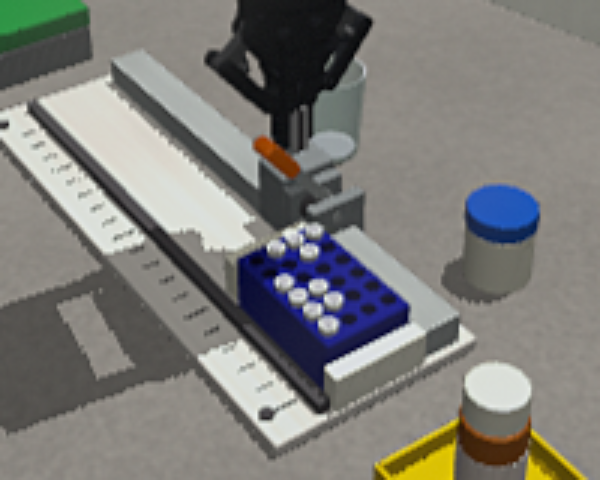

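The lever folds ahead of the finger (crop 275,155) and the rack is unmoved. Continuing the arc.

Emit:
servo_tool(motion=[0,-0.0058,0.0042,0,0,0,-1,0,-0.0058,0.0042,0,0,0,-1,0,-0.0048,0.0052,0,0,0,-1,0,-0.0048,0.0052,0,0,0,-1,0,-0.0037,0.006,0,0,0,-1,0,-0.0037,0.006,0,0,0,-1])

```text
time_s: 18.75
tool_pos: [0.4645, -0.0848, 0.0832]
orientation: [0.767, 0.642, 0.0, 0.0]
wrist_force: [-1.8, 1.5, 10.3]
opening: 0.0002
```

```bash
python3 m.py pics/s11.png|grep -v fence; python3 - <<'E'
from bench import *
from h import *
c=capture('side');cv2.imwrite('pics/d11.png',cv2.resize(c['img'][180:340,230:430,::-1],None,fx=3,fy=3))
E
```

```text
[ 0.00385189 -0.09062134  0.08317858] 0.00017456364203940016 [-1.79901068  1.495903   10.30944013] 18.75
scene paddle 88 [-0.1071 -0.1003 -0.0926]
scene rack 742 [-0.2191 -0.1719 -0.1155]
side paddle 57 [-0.1019 -0.0967 -0.092 ]
side rack 672 [-0.2195 -0.1715 -0.1189]
```

View pics/d11.png

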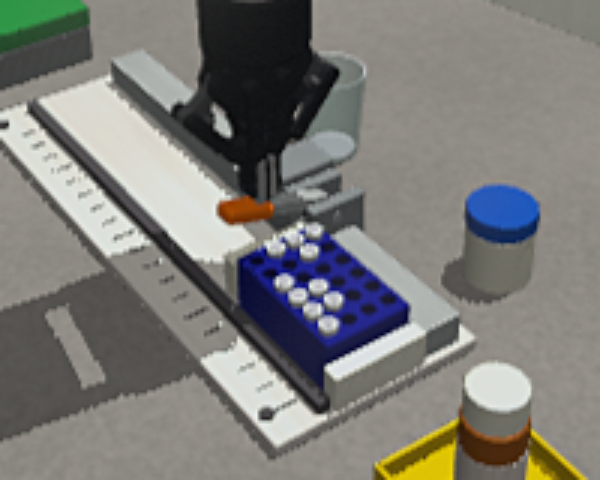

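The lever is nearly flat (grip at crop 245,208), force 10 N. Pressing it the rest of the way.

Emit:
servo_tool(motion=[0,-0.004,0.0055,0,0,0,-1,0,-0.004,0.0055,0,0,0,-1,0,-0.003,0.004,0,0,0,-1,0,-0.002,0.002,0,0,0,-1,0,0,0.001,0,0,0,-1,0,0,0,0,0,0,-1])

```text
time_s: 19.5
tool_pos: [0.4515, -0.0827, 0.0644]
orientation: [0.767, 0.642, 0.0, 0.0]
wrist_force: [0.4, -0.1, -0.4]
opening: 0.0
```

Emit:
servo_tool(motion=[0,0,0.001,0,0,0,-1,0,0,0.001,0,0,0,-1,0,0,0,0,0,0,-1])

```text
time_s: 19.8
tool_pos: [0.451, -0.0825, 0.0626]
orientation: [0.767, 0.642, -0.0, -0.0]
wrist_force: [-2.2, 0.5, 9.5]
opening: -0.0
```

Emit:
servo_tool(motion=[0,0,0.001,0,0,0,-1,0,0,0.001,0,0,0,-1,0,0,0,0,0,0,-1])

```text
time_s: 20.1
tool_pos: [0.4511, -0.0826, 0.0618]
orientation: [0.766, 0.642, -0.0, -0.0]
wrist_force: [-9.7, 1.5, 33.1]
opening: -0.0001
```

At its end stop: the force rose to 33 N with no more travel. Lifting straight off and away.

Emit:
servo_tool(motion=[0,0,-0.003,0,0,0,-1,0,0,-0.01,0,0,0,-1,0,0,-0.03,0,0,0,-1,0,0,-0.04,0,0,0,-1,0.03,0,-0.04,0,0,0,-1,0.04,0,-0.03,0,0,0,-1,0.04,0,0,0,0,0,-1,0.04,0,0,0,0,0,-1,0.03,0,0,0,0,0,-1,0,0,0,0,0,0,-1,0,0,0,0,0,0,-1])

```text
time_s: 21.2
tool_pos: [0.4824, 0.0948, 0.2133]
orientation: [0.766, 0.643, -0.0, -0.0]
wrist_force: [-0.6, -0.2, -0.7]
opening: -0.0001
```

```bash
python3 m.py pics/s12.png; python3 - <<'E'
from bench import *
from h import *
for n in('scene','side','wrist'):
    c=capture(n);P,u,v=pts(c,np.ones((400,640),bool)); hv=hsv(c)[v,u]
    S=np.stack([P[:,:2]@ex-.4683,P[:,:2]@ey-.0885,P[:,2]],1)
    o=S[(hv[:,0]>=4)&(hv[:,0]<=15)&(hv[:,1]>190)&(S[:,1]>-.13)&(S[:,1]<-.05)&(S[:,2]>.04)&(S[:,2]<.16)]
    if len(o)>5:
        t=o[o[:,2]>.058]
        print(n,'lever',len(o),np.percentile(o,[2,50,98],axis=0).round(4).tolist(),'slope',np.polyfit(t[:,0],t[:,2],1).round(3) if len(t)>9 else 0)
    q=P[(P[:,2]>.09)&(P[:,2]<.104)&(abs(P[:,0]-.419)<.05)&(abs(P[:,1]+.328)<.05)]
    if len(q)>5: print(n,'bottle',cv2.minEnclosingCircle(q[:,:2].astype(np.float32)*1000),np.percentile(q[:,2],95))
    if n=='side': cv2.imwrite('pics/d12.png',cv2.resize(c['img'][150:400,230:480,::-1],None,fx=2.4,fy=2.4))
E
```

```text
[-0.00992045  0.08932407  0.21330998] -7.812765281661888e-05 [-0.59320075 -0.24038266 -0.687799  ] 21.2
scene fence 133 [-0.235  -0.2275 -0.22  ]
scene paddle 64 [-0.1074 -0.1026 -0.0959]
scene rack 725 [-0.219  -0.1721 -0.1169]
side fence 171 [-0.2361 -0.2291 -0.2204]
side paddle 47 [-0.1016 -0.0981 -0.093 ]
side rack 662 [-0.2202 -0.1733 -0.1184]
scene lever 86 [[-0.0284, -0.1, 0.0586], [-0.0122, -0.0925, 0.0624], [0.0056, -0.0829, 0.0651]] slope [-0.004  0.062]
scene bottle ((419.17034912109375, -327.1228942871094), 20.678783416748047) 0.10077531466958842
side lever 91 [[-0.0344, -0.1015, 0.0528], [-0.0191, -0.0985, 0.0592], [0.0017, -0.0858, 0.0638]] slope [0.052 0.062]
side bottle ((416.4455871582031, -328.01324462890625), 19.901132583618164) 0.10030355366442187
wrist lever 42 [[-0.0165, -0.082, 0.0542], [-0.0108, -0.0807, 0.0585], [-0.0052, -0.0795, 0.0612]] slope [0.03 0.06]
```

View pics/d12.png

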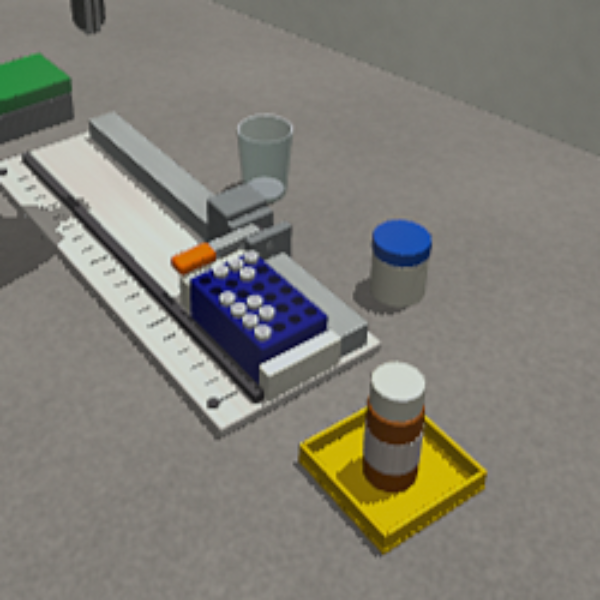

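View pics/s12.png

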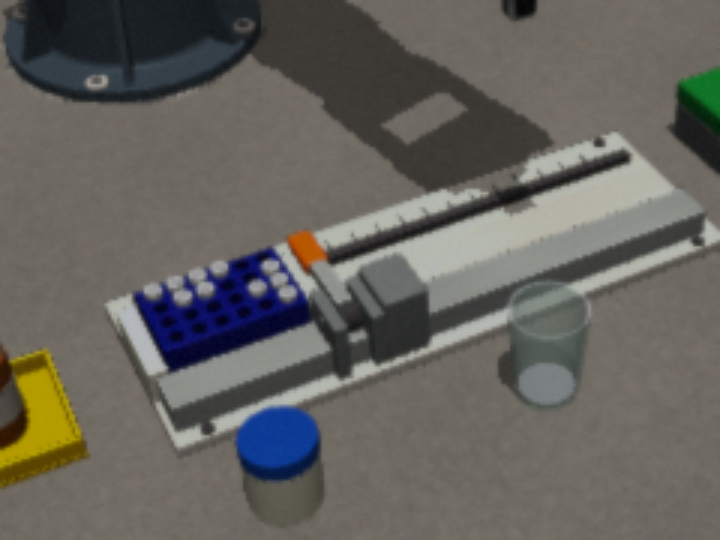

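The lever is flat, the rack is against the fence, the paddle is snug, the bottle is upright in the tray and the bystanders look untouched. Handing in.

```bash
python3 -c "
from bench import *
print(job_done())"
```

```text
the job is handed in; nothing more can be done
None
```

The job is handed in at about 21 s of the 72 s allowed. The bottle is in the tray, the rack is home against the fence with the stop snug behind it, and the lever is clamped down. No verdict is reported, so the results below rest on my own last checks:

- **Bottle:** it stands upright about 1 mm from the tray's middle, with the cap top at 100 mm, as it should be on the tray floor.
- **Rack and stop:** I pushed the stop until the force rose to 22 N with no more travel. The rack's end reads within about 1 mm of the fence, and it read the same after clamping. The paddle's face edge reads less reliably: -107 mm in the scene view and -102 mm in the side view, where it is partly hidden, against the expected -110 mm. The stop's contact with the rack therefore rests mainly on the force reading.
- **Lever:** it was pressed to its end stop at 33 N. Its grip now lies flat with the top at about 62–64 mm, a tilt of 0.05 rad or less.
- **Bystanders and robot:** the tip box, beaker and jar look untouched in the pictures, though I did not re-measure them. The robot stands clear of everything.

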